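# Bed the last screw eye of the pan rail

### The job

One of the three screw eyes in the timber pan rail is not yet screwed home: its loop stands askew. Slide the screwdriver's shank through that loop and, using it as a turning bar, screw the eye clockwise until its collar beds on the wood and it will turn no further, its loop in line with the other two. Then draw the screwdriver out of the loop and lay it flat on the counter without dropping it, leaving the goods around undisturbed.

Things in the scene. Friction and masses are not known exactly. Their poses are not given: they have to be found in the camera images.
- screwdriver: heavy flat-blade screwdriver, 0.2 kg, lying on the counter. Origin on its axis at mid-handle; x along the axis to the blade, z up as it lies (axis 13 mm above the counter). Dark wooden handle: rounded bar 115 mm long (x -57.5 to 57.5 mm), 30 wide (y), 26 high (z); then a round steel shank, 9 mm diameter, to the tip at x = 197.5 mm, last 14 mm tapered. Balances at about x = 40 mm
- tip (a point): the very tip of the screwdriver's blade, on its axis
- eye_loop (a point): centre of the loop of the askew eye (in any of the rail's three places). x = axis of the bore, y across the loop in its plane, z up = the screw's axis. Steel ring of 8 mm wire in an upright plane, 16 mm bore, 32 mm outside, on a neck over a collar 24 mm wide. Loop centre 33 mm above the collar's underside: at home 33 mm above the rail's top, 73 mm above the counter
- eye (a joint): turn of that eye, rad: 0 = home (collar on the wood, hard stop, bore axis along the rail's x); starts at -1.0 to -0.5, grows clockwise seen from above, sinks 5 mm per full turn. Takes about 0.5 Nm, stays where left. The shank has play in the bore: it skews about 0.85 rad to the bore axis before it takes the loop along, so it must swing that much farther than the eye turns
- rail: the pan rail: timber batten 500 mm long (y), 60 mm wide (x), 40 mm high, fixed to the counter. Origin at the centre of its underside. Three like screw eyes stand on its top midline at y = -120, 0 and 120 mm; near both ends (y = -225 and 225 mm) a steel holdfast, 96 mm high, stands beside it, 52 mm from its midline on the +x side, and presses on its top
- eye_b: one of the two eyes that are already home, the same size; origin in the collar's underside on the rail's top, x along its bore axis
- eye_c: the other eye that is already home, likewise
- censer: bystander: waisted red metal censer, 105 mm high, 90 mm across, standing on the counter; origin at the centre of its foot
- tin: bystander: round lidded metal tin, 104 mm across and 48 mm high; origin at the centre of its underside
- griddle: bystander: flat black iron griddle, 170 mm across and 10 mm thick with a wire hanging loop; origin at the centre of its underside

How it is judged:
By the outcome, as a careful person would: the job done as asked, in the order asked, and still so for the second after the job is handed in, with the robot touching nothing.
It also fails if it takes over 72 s, if anything falls off the work surface, if the arm or the gripper's body presses on something with over 40 N, if the wrist force passes 120 N, or if a joint passes its speed limit or range.

### The arm

A 6-joint arm with a two-finger parallel gripper is mounted at the origin on the work surface. World frame = base frame: x ahead of the robot, y to its left, z up, the work surface at z = 0. Lengths are in m, angles in rad, forces in N, time in s.
With the tool pointing down it reaches from about 0.325 to 0.875 m from the base axis. Payload 4.4 kg.
Tool frame: the origin (TCP) lies at the very end of the fingers, on their centre line; the grasp point (between the pads) lies 19 mm behind it; y points along the fingers, x is the direction in which the jaws open and shut, and the axes are right-handed (so a half turn about y gives the same grasp; the last joint's range is limited). The gripper opens to 85 mm and grips with 20 to 120 N. Pads are 22 mm wide; open, the fingers measure 114 mm over their backs; the gripper's body (76 mm by 85 mm) begins 54 mm behind the grasp point. The pads swing forward as they close: fully open they stand 13 mm farther back than shut.
Start: joints at [0.983, 0.207, 1.542, -0, 1.393, -0.15], TCP at [0.244, 0.521, 0.231] pointing down, gripper open.
Joint ranges: [-2.73, 2.73], [-0.86, 2.22], [0.23, 2.46], [-1.11, 4.25], [0.08, 2.63], [-2.82, 2.82]. Speed limits (rad/s): [2.79, 2.79, 3.14, 3.14, 3.14, 3.14].

### API

Orientations are given as a unit quaternion [w, x, y, z].
In Python, from bench import manip, hand, inverse_kinematics, grab_frame, camera_info, sign_off, nets gives the robot as it stands. Calls block until the motion is done:
- manip.move_ptp(position, orientation): joint-space move of the TCP to a pose.
- manip.move_straight(position, attitude=None, feed=0.15, force_limit=None): straight line of the TCP; attitude=None keeps the orientation; feed is the mean speed in m/s. With force_limit (N) it stops when the force on the tool has changed by that much, and returns True; else False.
- manip.movej(angles): joint-space move.
- hand.gripper_to(opening, effort=None): finger opening in m; effort is the grip in N (None keeps the last); returns when the fingers have stopped.
- manip.sleep(seconds).
- inverse_kinematics(position, orientation): joint angles nearest the present ones, or None.
- manip.get_state(): the state.
- grab_frame(name): name is "scene" or "top" or "wrist"; returns (picture, depth): 384x512x3 uint8, red, green, blue; 384x512 float32, m along the optical axis (not along the pixel's ray), 0 where there is no reading.
- camera_info(name): a dict with "vertical_fov" (degrees; the focal length in pixels is half the picture's height over the tangent of half this angle, whatever the lens; pixels are square), "cx", "cy" (the principal point, pixels), "world_from_camera" (4x4, takes a point from camera to world coordinates); the wrist camera has in their place "mount" (4x4, takes a point from camera to tool coordinates, whose origin is the TCP and whose axes are the tool frame's). Camera axes: x right, y down, z forward; pixel columns grow to the right and rows downward; lengths in m; the calibration is good to about 2 mm. A picture is of the moment at which its call begins: read the wrist's pose just before it. camera_info takes no time and is no camera call.
A pose or a line that the arm cannot do raises manip.Unreachable and nothing moves.
- sign_off(): hands the job in, once; it reports no verdict.
Trained networks look in the newest picture that a camera, given by its name, has taken for a name from the list of things; names that differ only in an ending like _2 or _b are one class to them, and where a whole thing is asked for, a point or a joint stands for the part that bears it (a point fixed in the world has none). Each returns a list of dicts, best first, with "score" (0 to 1); they miss things now and then, are a little off and sometimes report something else, mostly with a low value. They report only what shows in the picture. A call takes as long as a camera call.
- nets.boxes_of(query, camera): "at" ([row, column] in pixels, amid what is visible of it).
- nets.silhouettes(query, camera): "pixels" (384x512 bool, what is visible of it) and "at" ([row, column] in pixels, amid what is visible of it).
The state is a dict: "time_s": time; "joints": joint angles; "qd": joint speeds; "effort": joint torques, N m; "tool_pos": TCP position; "orientation": TCP orientation; "contact_force": force on the tool from outside, world axes, zero at the start; "wrist_torque": the same for the moment, N m; "width": finger opening in m.
Only numpy, scipy, OpenCV 4.12 (cv2) and the standard library are available. Lean on these libraries where they do the work, as an engineer would, in place of code of your own. Each camera call takes 0.05 s, during which the arm holds its last target. There are 200 camera calls.

## Working session

There is one attempt and no reset: what is moved stays moved. The work goes in short steps, each a Python script; the robot and the scene stay as the last script left them, time stands still between calls to the robot, and variables do not carry over. Pictures are saved under pics/ and viewed, about 8 in all and at most 12, crops included, and the job is handed in when it is done.

```bash
mkdir -p pics; ls
cat > h.py <<'E'
import numpy as np, cv2
from bench import manip, hand, inverse_kinematics, grab_frame, camera_info, sign_off, nets
from scipy.spatial.transform import Rotation as R
def cloud(cam, depth, st=None):
    ci=camera_info(cam); f=192/np.tan(np.radians(ci["vertical_fov"])/2)
    v,u=np.mgrid[:384,:512]; d=depth
    P=np.stack([(u-ci["cx"])/f*d,(v-ci["cy"])/f*d,d],-1)
    if "world_from_camera" in ci: T=np.array(ci["world_from_camera"])
    else:
        q=st["orientation"]; W=np.eye(4); W[:3,:3]=R.from_quat([q[1],q[2],q[3],q[0]]).as_matrix(); W[:3,3]=st["tool_pos"]
        T=W@np.array(ci["mount"])
    return P@T[:3,:3].T+T[:3,3]
def quat(M):
    q=R.from_matrix(M).as_quat(); return [q[3],q[0],q[1],q[2]]
def save(n,p): cv2.imwrite("pics/"+n,p[:,:,::-1])
E
python3 - <<'E'
from h import *
for c in ["top","scene"]:
    p,d=grab_frame(c); save(c+"1.png",p); C=cloud(c,d); print(c,camera_info(c)["vertical_fov"])
    for q in ["screwdriver","eye","eye_b","rail","censer","tin","griddle"]:
        for s in nets.silhouettes(q,c)[:4]:
            m=s["pixels"]&(d>0); X=C[m]
            if len(X)<5: continue
            print(q,round(s["score"],2),np.round(s["at"]),m.sum(),"med",np.median(X,0).round(3),"min",np.percentile(X,2,axis=0).round(3),"max",np.percentile(X,98,axis=0).round(3))
E
```

```text
pics
top 46.82952697183674
screwdriver 0.89 [248. 359.] 339 med [ 0.441 -0.319  0.025] min [ 0.388 -0.343  0.   ] max [ 0.527 -0.297  0.033]
eye 0.54 [200. 263.] 36 med [ 0.61  -0.001  0.068] min [ 0.602 -0.011  0.04 ] max [0.62  0.01  0.093]
eye_b 0.54 [200. 263.] 36 med [ 0.61  -0.001  0.068] min [ 0.602 -0.011  0.04 ] max [0.62  0.01  0.093]
rail 0.67 [200. 232.] 2657 med [0.627 0.117 0.04 ] min [ 0.577 -0.119  0.001] max [0.696 0.357 0.093]
rail 0.19 [192. 231.] 41 med [0.624 0.117 0.07 ] min [0.616 0.107 0.038] max [0.636 0.127 0.091]
censer 0.66 [259. 119.] 709 med [0.42  0.492 0.075] min [0.381 0.451 0.003] max [0.459 0.53  0.108]
censer 0.34 [193. 230.] 51 med [0.624 0.117 0.065] min [0.616 0.106 0.039] max [0.637 0.131 0.091]
tin 0.72 [197. 131.] 798 med [0.634 0.455 0.047] min [ 0.586  0.409 -0.002] max [0.684 0.506 0.055]
griddle 0.58 [143. 268.] 1783 med [ 0.818 -0.02   0.01 ] min [ 0.742 -0.096  0.002] max [0.898 0.056 0.017]
scene 57.04897005647614
screwdriver 0.82 [150. 185.] 385 med [ 0.472 -0.321  0.017] min [ 0.395 -0.366 -0.001] max [ 0.625 -0.297  0.027]
screwdriv
[... 413 characters left out ...]
2. 321.] 76 med [0.645 0.234 0.056] min [0.624 0.225 0.038] max [0.652 0.243 0.086]
eye_b 0.5 [188. 249.] 116 med [0.616 0.    0.062] min [ 0.525 -0.053 -0.   ] max [0.623 0.013 0.088]
eye_b 0.3 [247. 202.] 2783 med [ 0.83  -0.016  0.009] min [ 0.745 -0.096  0.002] max [0.908 0.058 0.012]
rail 0.68 [223. 296.] 4522 med [0.651 0.161 0.038] min [ 0.589 -0.114  0.001] max [0.714 0.36  0.09 ]
censer 0.85 [200. 437.] 1348 med [0.439 0.488 0.071] min [ 0.382  0.451 -0.   ] max [0.464 0.527 0.104]
tin 0.63 [258. 416.] 1729 med [0.661 0.457 0.046] min [0.597 0.41  0.002] max [0.689 0.504 0.049]
griddle 0.6 [245. 202.] 2774 med [ 0.831 -0.017  0.009] min [ 0.747 -0.096  0.002] max [0.917 0.058 0.012]
```

Run:
```python
import cv2
a=cv2.imread("pics/top1.png"); 
cv2.imwrite("pics/topc.png",cv2.resize(a[120:290,100:400],None,fx=2.6,fy=2.6,interpolation=cv2.INTER_CUBIC))
b=cv2.imread("pics/scene1.png"); cv2.imwrite("pics/scenec.png",cv2.resize(b[110:310,120:420],None,fx=2.6,fy=2.6,interpolation=cv2.INTER_CUBIC))
```

```text
(no output)
```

View pics/topc.png

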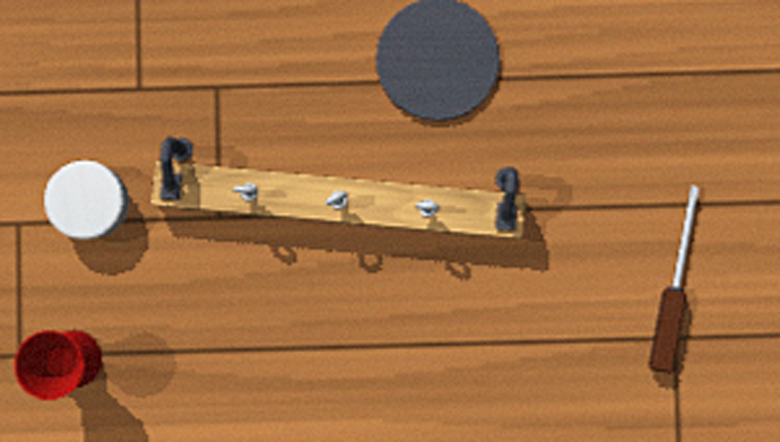

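View pics/scenec.png

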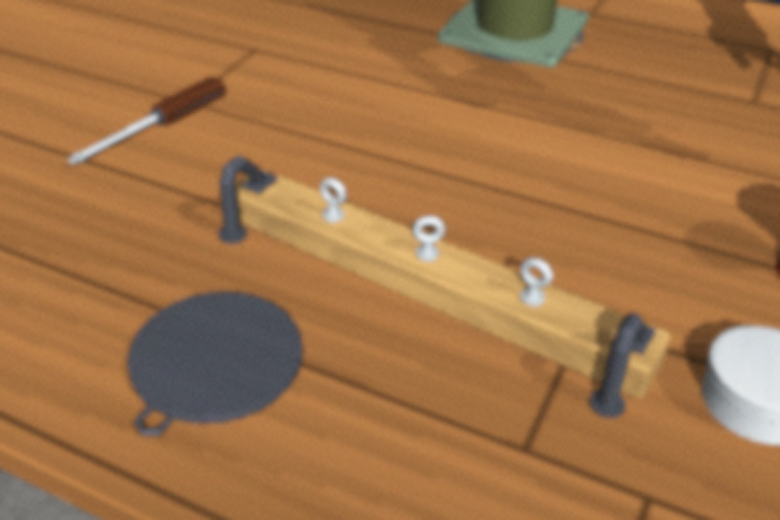

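The middle eye (topc ~(337,200)) is the askew one: its streak tilts against the rail, while the outer two at (245,192) and (428,208) follow it. The screwdriver lies at right, with the handle at (668,330) and the tip at (693,187). Next I'll take closer looks with the wrist camera.

```bash
cat >> h.py <<'E'
def down(yaw):  # jaws open along direction yaw (world)
    x=np.array([np.cos(yaw),np.sin(yaw),0]); y=np.array([0,0,-1.]); return quat(np.stack([x,y,np.cross(x,y)],1))
def look(name,n):
    st=manip.get_state(); p,d=grab_frame(name); save(n,p); return p,d,cloud(name,d,st)
E
python3 - <<'E'
from h import *
print(np.round(camera_info("wrist")["mount"],3),camera_info("wrist")["vertical_fov"])
s=manip.get_state(); print(R.from_quat(np.array(s["orientation"])[[1,2,3,0]]).as_matrix().round(2))
for yaw in [1.5,-1.5,0.8,2.4,-.8,-2.4,0,3.14]:
    print(yaw,[None if (q:=inverse_kinematics(p,down(yaw))) is None else np.round(q,2) for p in ([.61,0,.3],[.54,.095,.063],[.52,-.08,.063],[.47,-.32,.003])])
E
```

```text
[[ 1.     0.     0.    -0.001]
 [-0.    -0.263  0.965 -0.143]
 [ 0.    -0.965 -0.263  0.067]
 [ 0.     0.     0.     1.   ]] 71.83032666824238
[[ 0.42  0.   -0.91]
 [ 0.91  0.    0.42]
 [ 0.   -1.   -0.  ]]
1.5 [array([-0.14,  0.24,  1.36, -0.  ,  1.54, -1.64]), array([ 0.02,  0.35,  1.74, -0.  ,  1.05, -1.48]), array([-0.32,  0.31,  1.8 , -0.  ,  1.03, -1.82]), array([-0.75,  0.48,  1.71, -0.  ,  0.95, -2.25])]
-1.5 [array([-0.14,  0.24,  1.36, -0.  ,  1.54,  1.36]), array([ 0.02,  0.35,  1.74, -0.  ,  1.05,  1.52]), array([-0.32,  0.31,  1.8 , -0.  ,  1.03,  1.18]), array([-0.75,  0.48,  1.71, -0.  ,  0.95,  0.75])]
0.8 [array([-0.14,  0.24,  1.36, -0.  ,  1.54, -0.94]), array([ 0.02,  0.35,  1.74, -0.  ,  1.05, -0.78]), array([-0.32,  0.31,  1.8 , -0.  ,  1.03, -1.12]), array([-0.75,  0.48,  1.71, -0.  ,  0.95, -1.55])]
2.4 [array([-0.14,  0.24,  1.36, -0.  ,  1.54, -2.54]), array([ 0.02,  0.35,  1.74, -0.  ,  1.05, -2.38]), array([-0.32,  0.31,  1.8 , -0.  ,  1.03, -2.72]), None]
-0.8 [array([-0.14,  0.24,  1.36, -0.  ,  1.54,  0.66]), array([ 0.02,  0.35,  1.74, -0.  ,  1.05,  0.82]), array([-0.32,  0.31,  1.8 , -0.  ,  1.03,  0.48]), array([-0.75,  0.48,  1.71, -0.  ,  0.95,  0.05])]
-2.4 [array([-0.14,  0.24,  1.36, -0.  ,  1.54,  2.26]), array([ 0.02,  0.35,  1.74, -0.  ,  1.05,  2.42]), array([-0.32,  0.31,  1.8 , -0.  ,  1.03,  2.08]), array([-0.75,  0.48,  1.71, -0.  ,  0.95,  1.65])]
0 [array([-0.14,  0.24,  1.36, -0.  ,  1.54, -0.14]), array([ 0.02,  0.35,  1.74, -0.  ,  1.05,  0.02]), array([-0.32,  0.31,  1.8 , -0.  ,  1.03, -0.32]), array([-0.75,  0.48,  1.71, -0.  ,  0.95, -0.75])]
3.14 [None, None, None, array([-0.75,  0.48,  1.71, -0.  ,  0.95,  2.39])]
```

Run:
```python
from h import *
manip.move_ptp([.60,0,.20],down(-1.66)); manip.sleep(.2)
p,d,C=look("wrist","w1.png"); np.savez("w1.npz",p=p,d=d,C=C)
for s in nets.silhouettes("eye","wrist")[:4]:
    X=C[s["pixels"]&(d>0)]; X=X[X[:,2]>.062]; 
    if len(X)<10: continue
    c=X.mean(0); w,v=np.linalg.eigh(np.cov(X[:,:2].T)); print("eye",round(s["score"],2),np.round(s["at"]),len(X),c.round(4),X[:,2].max().round(4),"planedir",np.arctan2(*v[::-1,1]).round(3),np.sqrt(w).round(4))
manip.move_ptp([.45,-.318,.20],down(-1.73)); manip.sleep(.2)
p,d,C=look("wrist","w2.png")
for s in nets.silhouettes("screwdriver","wrist")[:2]:
    m=s["pixels"]&(d>0); X=C[m]; X=X[X[:,2]>.004]
    w,v=np.linalg.eigh(np.cov(X[:,:2].T)); a=v[:,1]*np.sign(v[0,1]); t=X[:,:2]@a; n=X[:,:2]@[-a[1],a[0]]
    print(s["score"],m.sum(),X.mean(0),np.arctan2(a[1],a[0]))
    b=np.arange(np.floor(t.min()*100)/100,t.max(),.015)
    for l in b:
        k=(t>=l)&(t<l+.015)
        if k.sum()>5: print((a*(l+.0075)+np.array([-a[1],a[0]])*(n[k].max()+n[k].min())/2).round(4),np.ptp(n[k]).round(4),X[k,2].max().round(4))
    print("ends",t.min(),t.max())
```

```text
eye 0.74 [172. 259.] 299 [ 0.6143 -0.0018  0.0813] 0.0909 planedir 1.45 [0.0021 0.0076]
eye 0.64 [169. 148.] 263 [0.6287 0.113  0.0841] 0.0912 planedir 2.05 [0.0022 0.0077]
eye 0.63 [165.  37.] 396 [0.6418 0.2316 0.0803] 0.0908 planedir 1.363 [0.0021 0.0083]
0.83 3205 [ 0.48489567 -0.33118517  0.02315747] -0.22571327516306428
[ 0.3881 -0.3092] 0.0287 0.0281
[ 0.4028 -0.3125] 0.03 0.0289
[ 0.4174 -0.316 ] 0.03 0.0284
[ 0.432  -0.3192] 0.0301 0.0282
[ 0.4467 -0.3225] 0.03 0.0284
[ 0.4613 -0.3259] 0.0302 0.0284
[ 0.4759 -0.3293] 0.0295 0.0286
[ 0.4905 -0.3326] 0.0279 0.0286
[ 0.5051 -0.336 ] 0.009 0.0203
[ 0.5198 -0.3392] 0.0088 0.0202
[ 0.5344 -0.3426] 0.0089 0.0193
[ 0.549 -0.346] 0.009 0.0199
[ 0.5636 -0.3493] 0.009 0.0196
[ 0.5782 -0.3527] 0.009 0.02
[ 0.5929 -0.356 ] 0.009 0.0199
[ 0.6075 -0.3593] 0.0088 0.02
[ 0.622 -0.363] 0.0083 0.0189
[ 0.6368 -0.3659] 0.0078 0.0175
ends 0.4446972213752919 0.6993445561906643
```

View pics/w1.png

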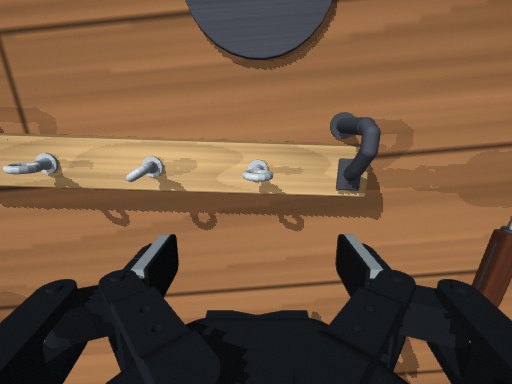

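View pics/w2.png

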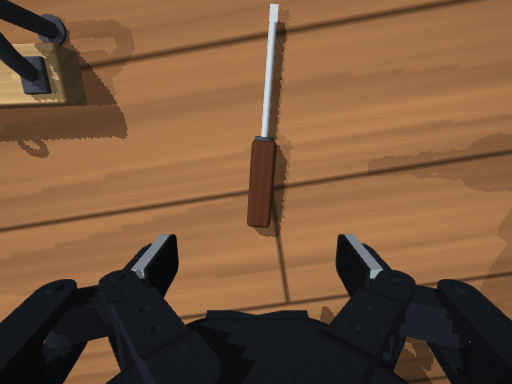

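The wrist views agree. The middle eye (w1 ~(148,169)) is askew, at yaw about 0.48 against the rail's -0.118, so eye is about -0.6. The screwdriver in w2 runs from (260,225) to (274,8). Grasping it now, with the jaw yaw chosen so that joint 6 stays well inside its range for the whole swing.

Run:
```python
from h import *
g=np.array([.4756,-.3292]); o=down(-.2257+np.pi/2)
manip.move_ptp([*g,.12],o); hand.gripper_to(.055,30)
print(manip.move_straight([*g,.03],feed=.15), manip.move_straight([*g,.004],feed=.04,force_limit=8))
s=manip.get_state(); print(s["tool_pos"],s["contact_force"])
hand.gripper_to(0,100); manip.sleep(.2)
s=manip.get_state(); print(s["width"],s["tool_pos"],s["contact_force"],s["wrist_torque"])
manip.move_straight([*g,.2],feed=.12); manip.sleep(.3)
s=manip.get_state(); print(s["time_s"],s["width"],s["contact_force"],s["wrist_torque"])
lo=np.array([.628,.1149]); y=.45; u=np.array([np.cos(y),np.sin(y)])
for p,yy in [(lo-.185*u,.45),(lo-.118*u,.45),(lo-.118*np.array([np.cos(1),-np.sin(1)]),-1.0)]:
    print(np.round(inverse_kinematics([*p,.066],down(yy+np.pi/2)),2))
manip.move_ptp([*(lo-.185*u),.21],down(y+np.pi/2)); manip.sleep(.3)
p,d,C=look("wrist","w3.png"); np.savez("w3.npz",p=p,d=d,C=C,tp=manip.get_state()["tool_pos"])
```

```text
False False
[ 0.47570035 -0.32928434  0.00398572] [ 0.30008955 -1.02619006  0.0361645 ]
0.027922489571631775 [ 0.47612604 -0.32962298  0.00477404] [-0.76660957  1.37207319  4.97413771] [ 0.13653869  0.10025551 -0.00566983]
12.1583 0.028097008837199018 [-0.34274378  0.10410568 -0.7909833 ] [-0.00948587  0.03513894  0.05248791]
[-0.11  0.19  1.95 -0.    1.   -2.13]
[-0.04  0.3   1.8  -0.    1.04 -2.06]
[ 0.22  0.44  1.6  -0.    1.1  -0.35]
```

View pics/w3.png

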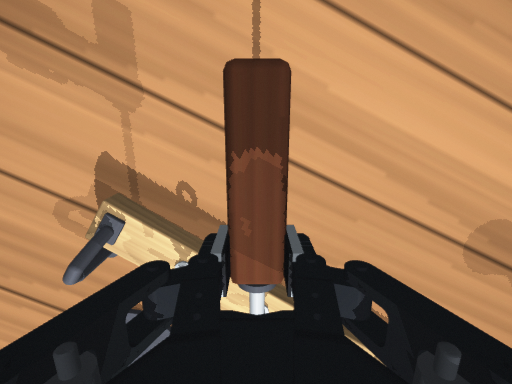

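The wrist camera now faces the handle butt, centred near column 257, so it cannot see the loop. I'll measure the handle in the tool frame to get the camera bias and pitch, then go down to the pre-insert pose and check with the scene and top cameras.

Run:
```python
from h import *
y=.45;u=np.array([np.cos(y),np.sin(y)]); lo=np.array([.628,.1149])
z=np.load("w3.npz"); M=R.from_quat(np.roll(down(y+np.pi/2),-1)).as_matrix()
T=(z["C"]-z["tp"])@M  # tool coords
k=(z["d"]>0)&(abs(T[...,0])<.03)&(T[...,1]>-.045)&(T[...,1]<.0)&(T[...,2]>.015)&(T[...,2]<.12)
X=T[k]; print(k.sum(),X.min(0).round(4),X.max(0).round(4))
for l in np.arange(.02,.1,.015):
    q=X[(X[:,2]>=l)&(X[:,2]<l+.015)]
    if len(q)>20: print(round(l,3),"lat",((q[:,0].max()+q[:,0].min())/2).round(4),np.ptp(q[:,0]).round(4),"top y",np.percentile(q[:,1],10).round(4))
print(manip.move_straight([*(lo-.185*u),.0653],feed=.12,force_limit=15)); manip.sleep(.3)
s=manip.get_state(); print(s["tool_pos"],s["contact_force"],s["time_s"])
for c in ["scene","top"]:
    p,d,C=look(c,c+"2.png"); np.savez(c+"2.npz",p=p,d=d,C=C)
    r=p[150:270,200:350] if c=="scene" else p[150:240,180:290]
    cv2.imwrite("pics/%s2c.png"%c,cv2.resize(r[:,:,::-1],None,fx=5,fy=5,interpolation=cv2.INTER_CUBIC))
```

```text
10843 [-0.0158 -0.0249  0.015 ] [ 0.0146 -0.0149  0.0934]
0.02 lat -0.0005 0.0301 top y -0.0227
0.035 lat -0.0006 0.03 top y -0.0227
0.05 lat -0.0005 0.0301 top y -0.0228
0.065 lat -0.0006 0.0304 top y -0.0227
0.08 lat -0.0005 0.03 top y -0.0226
False
[0.46174449 0.03439714 0.0657092 ] [ 0.69155755  0.54396701 -2.27041118] 15.5333
```

View pics/scene2c.png

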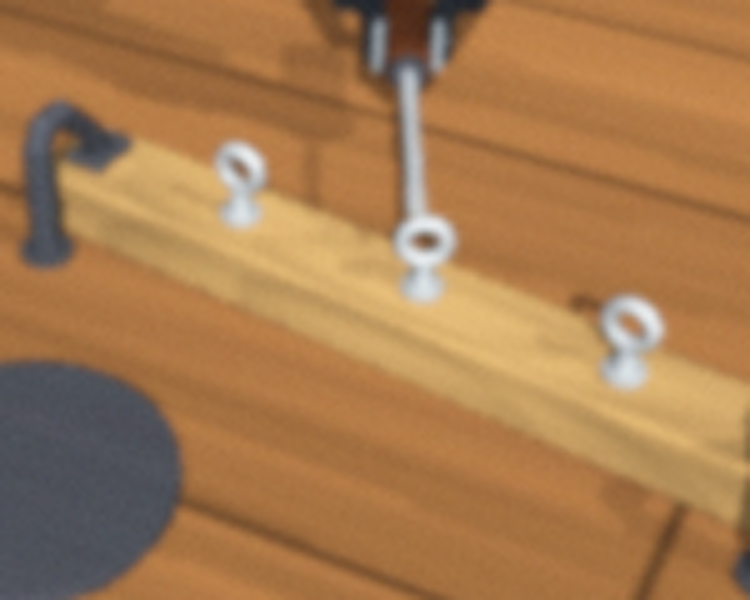

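View pics/top2c.png

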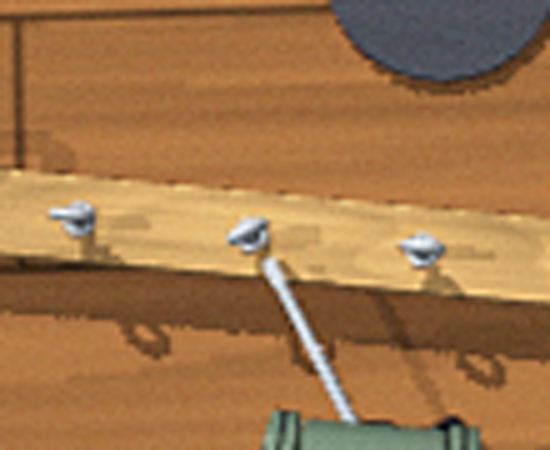

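Handle is level and centred (lateral -0.5 mm, no pitch). The shank points at the loop, but may be 2 mm off. I'll fit torus models to the close wrist depth to get the loop centre and angle.

```bash
cat > fit.py <<'E'
from h import *
from scipy.optimize import least_squares
def fit(C,d,c0,a0,th=None):
    k=(d>0)&(np.hypot(C[...,0]-c0[0],C[...,1]-c0[1])<.024)&(C[...,2]>.064)&(C[...,2]<.1); X=C[k]
    def f(v):
        n=np.array([np.cos(v[3]),np.sin(v[3]),0]); D=X-v[:3]; h=D@n; r=np.linalg.norm(D-h[:,None]*n,axis=1)
        return (np.hypot(r-.012,h)-.004)*1e3
    s=min((least_squares(f,[*c0,.075,a],loss="soft_l1") for a in (a0,a0+.3,a0-.3)),key=lambda s:s.cost)
    return s.x,np.median(abs(s.fun)),len(X)
E
python3 - <<'E'
from fit import *
for n in ["w1","scene2","top2"]:
    z=np.load(n+".npz")
    for c,a in [((.614,-.003),-.12),((.628,.115),.45),((.642,.233),-.12)]:
        x,r,m=fit(z["C"],z["d"],c,a); print(n,x.round(4),round(r,2),m)
for n in ["scene2","top2"]:
    z=np.load(n+".npz"); C=z["C"]; t=np.array([.4617,.0344]); u=np.array([np.cos(.45),np.sin(.45)]); v=np.array([-u[1],u[0]])
    D=C[...,:2]-t; a=D@u; b=D@v
    for l in np.arange(.06,.16,.025):
        k=(z["d"]>0)&(a>l)&(a<l+.025)&(abs(b)<.012)&(C[...,2]>.064)&(C[...,2]<.095)
        print(n,round(l,3),k.sum(),b[k].mean().round(4),np.percentile(C[k][:,2],90).round(4))
    k=(z["d"]>0)&(a>.1)&(a<.175)&(abs(b)<.012)&(C[...,2]>.06)&(C[...,2]<.095); print("tip",a[k].max())
E
```

```text
w1 [ 0.6129 -0.0015  0.0737 -0.1253] 0.25 305
w1 [0.6272 0.1176 0.0743 0.4554] 0.25 277
w1 [ 0.6413  0.2367  0.0739 -0.1224] 0.3 388
scene2 [ 0.6127 -0.0018  0.0727 -0.1385] 0.87 55
scene2 [0.6275 0.1172 0.0729 0.4709] 0.82 68
scene2 [ 0.6419  0.236   0.0721 -0.1403] 0.65 70
top2 [ 0.611  -0.0018  0.0768 -0.0765] 0.73 23
top2 [0.6255 0.1179 0.077  0.4589] 0.71 25
top2 [ 0.6395  0.2363  0.0753 -0.1607] 0.5 23
scene2 0.06 15 -0.0014 0.0783
scene2 0.085 16 -0.0007 0.0785
scene2 0.11 15 -0.0013 0.0783
scene2 0.135 23 -0.001 0.0782
tip 0.16349789082839303
top2 0.06 19 0.002 0.0789
top2 0.085 20 0.0017 0.0815
top2 0.11 19 0.0012 0.0818
top2 0.135 21 0.0011 0.0817
tip 0.15960001257101153
```

Run:
```python
from h import *
lo=np.array([.6272,.1173]); y=.45;u=np.array([np.cos(y),np.sin(y)]); o=down(y+np.pi/2)
manip.move_straight([*(lo-.185*u),.0650],o,feed=.05); manip.sleep(.3)
print(manip.move_straight([*(lo-.118*u),.0650],o,feed=.04,force_limit=6)); manip.sleep(.2)
s=manip.get_state(); print(s["tool_pos"],s["contact_force"],s["wrist_torque"],s["time_s"],((np.array(s["tool_pos"])[:2]-lo)@u).round(4))
p,d,C=look("scene","scene3.png")
cv2.imwrite("pics/scene3c.png",cv2.resize(p[150:270,200:350,::-1],None,fx=5,fy=5,interpolation=cv2.INTER_CUBIC))
```

```text
False
[0.52087929 0.06593452 0.06502003] [-0.98242339 -0.11040532 -2.30250459] [0.03775149 0.03240246 0.02361936] 18.2083 -0.1181
```

View pics/scene3c.png

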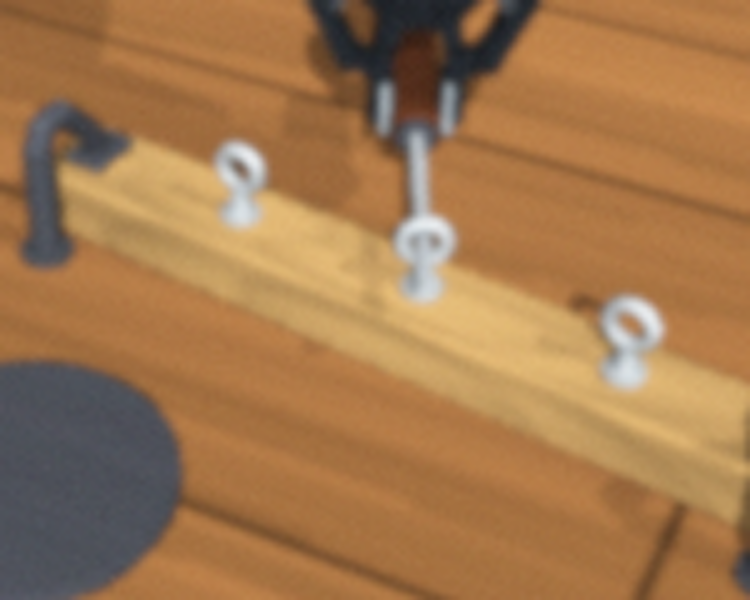

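It's threaded through the loop with no contact. Now I'll swing clockwise about the loop centre, watching the load.

Run:
```python
from h import *
lo=np.array([.6272,.1173])
def go(y,feed=.08):
    u=np.array([np.cos(y),np.sin(y)]); manip.move_straight([*(lo-.118*u),.0650],down(y+np.pi/2),feed=feed)
s0=manip.get_state(); f0=np.array(s0["contact_force"]); t0=np.array(s0["wrist_torque"])
y=.45
while y>-1.08:
    y-=.12 if y>-.3 else (.08 if y>-.8 else .03); go(y, .08 if y>-.8 else .05)
    s=manip.get_state(); f=np.array(s["contact_force"])-f0; t=np.array(s["wrist_torque"])-t0
    print(round(y,2),f.round(1),t.round(2),round(s["time_s"],1),round(s["width"],4))
    if np.linalg.norm(f)>30 or abs(t[2])>2.2: print("stop"); break
p,d,C=look("scene","scene4.png"); np.savez("scene4.npz",p=p,d=d,C=C)
cv2.imwrite("pics/scene4c.png",cv2.resize(p[150:270,200:350,::-1],None,fx=5,fy=5,interpolation=cv2.INTER_CUBIC))
```

```text
0.33 [ 0.7 -1.1 -0.5] [ 0.01  0.   -0.11] 18.6 0.0286
0.21 [ 0.8 -0.1  0.6] [-0.06 -0.06 -0.04] 18.9 0.0281
0.09 [ 0.5 -0.4  0. ] [-0.03  0.03 -0.09] 19.2 0.0279
-0.03 [-0.1 -1.4  0.2] [ 0.04  0.04 -0.05] 19.6 0.028
-0.15 [ 0.1  0.5 -0.9] [ 0.    0.01 -0.06] 19.9 0.0285
-0.27 [ 0.4 -0.   0.6] [ 0.21 -0.14  0.11] 20.2 0.0279
-0.39 [ 2.8  1.3 -0.3] [ 0.4  -0.34  0.47] 20.5 0.0281
-0.47 [2.2 1.  0.1] [ 0.31 -0.36  0.63] 20.8 0.0284
-0.55 [ 2.5  1.9 -0.2] [ 0.26 -0.39  0.74] 21.1 0.0278
-0.63 [3.6 1.  0.3] [ 0.24 -0.46  0.69] 21.3 0.0281
-0.71 [2.9 0.4 0. ] [ 0.22 -0.45  0.68] 21.6 0.028
-0.79 [3.4 1.  1.1] [ 0.2  -0.51  0.71] 21.9 0.028
-0.87 [ 2.6  1.5 -0.2] [ 0.16 -0.49  0.74] 22.2 0.0281
-0.9 [ 3.5  0.1 -0.9] [ 0.13 -0.54  0.76] 22.5 0.0283
-0.93 [ 4.  -0.  -0.9] [ 0.06 -0.5   0.72] 22.7 0.0278
-0.96 [ 3.3 -0.5 -0.4] [-0.02 -0.49  0.73] 23.0 0.028
-0.99 [ 3.2 -0.7 -1.3] [-0.08 -0.53  0.68] 23.2 0.0279
-1.02 [ 2.8 -1.2 -0.2] [-0.21 -0.44  0.84] 23.5 0.0281
-1.05 [ 2.5 -1.9 -0.4] [-0.4  -0.29  1.04] 23.7 0.028
-1.08 [-0.1 -4.1  1.1] [-0.61 -0.08  1.33] 24.0 0.0279
-1.11 [-1.7 -4.8  0.5] [-0.82  0.24  1.6 ] 24.2 0.0279
```

View pics/scene4c.png

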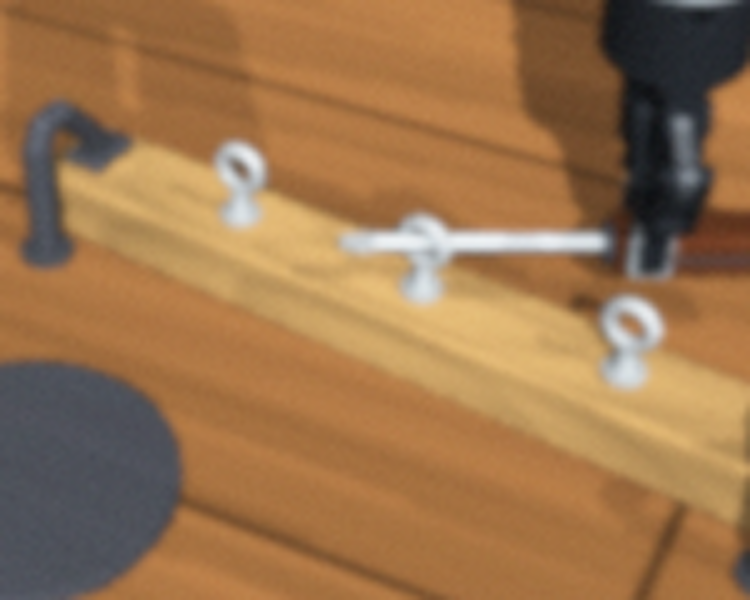

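The load plateaued at about 0.7 Nm while turning, then rose steadily from -1.0 to 1.6 Nm, which is the hard stop at the expected place. Next: ease back to mid-play, withdraw, and fit the loop.

Run:
```python
from fit import *
lo=np.array([.6272,.1173])
for y in np.arange(-1.0,-.15,.1):
    u=np.array([np.cos(y),np.sin(y)]); manip.move_straight([*(lo-.118*u),.0650],down(y+np.pi/2),feed=.08)
y=-.2; u=np.array([np.cos(y),np.sin(y)]); manip.move_straight([*(lo-.118*u),.0650],down(y+np.pi/2),feed=.05)
manip.sleep(.2); s=manip.get_state(); print(np.round(s["contact_force"],1),np.round(s["wrist_torque"],2))
print(manip.move_straight([*(lo-.2*u),.0650],feed=.06,force_limit=8)); 
manip.move_straight([*(lo-.2*u),.19],feed=.15)
s=manip.get_state(); print(s["tool_pos"],np.round(s["contact_force"],1),s["time_s"],s["width"])
for n in ["scene","top"]:
    p,d,C=look(n,n+"5.png")
    for c in [(.613,-.0015),(.6272,.1173),(.6413,.2367)]:
        x,r,m=fit(C,d,c,-.12); print(n,x.round(4),round(r,2),m)
```

```text
[ 0.1 -0.3 -2. ] [0.04 0.02 0.03]
False
[0.43030414 0.15683501 0.18893195] [ 0.1 -0.1 -1.9] 29.9167 0.02803091002322491
scene [ 0.6128 -0.0018  0.0728 -0.1878] 0.67 51
scene [ 0.6278  0.117   0.0728 -0.1188] 0.67 66
scene [ 0.6416  0.2361  0.0723 -0.1328] 0.61 67
top [ 6.112e-01 -5.000e-04  7.500e-02 -3.143e-01] 0.8 22
top [ 0.6243  0.1153  0.081  -0.3047] 0.9 18
top [ 0.6391  0.2383  0.0757 -0.1931] 0.63 23
```

The loop is in line (scene fit -0.119, against -0.12 for the rail). Now laying the screwdriver down where it came from.

Run:
```python
from fit import *
g=np.array([.4756,-.3292]); o=down(-.2257+np.pi/2)
manip.move_ptp([*g,.15],o); manip.move_straight([*g,.02],feed=.12); manip.sleep(.2)
print(manip.move_straight([*g,.003],feed=.015,force_limit=4))
s=manip.get_state(); print(s["tool_pos"],np.round(s["contact_force"],1))
hand.gripper_to(.04); manip.sleep(.3); hand.gripper_to(.07); 
manip.move_straight([*g,.2],feed=.12)
manip.move_ptp([.45,-.318,.20],down(-1.73)); manip.sleep(.2)
p,d,C=look("wrist","w6.png")
X=C[nets.silhouettes("screwdriver","wrist")[0]["pixels"]&(d>0)]; X=X[X[:,2]>.004]
D=X[:,:2]-X[:,:2].mean(0); a=np.linalg.svd(D,full_matrices=False)[2][0]; a*=np.sign(a[0]); t=D@a
for l in np.linspace(t.min(),t.max()-.02,6): print(X[(t>=l)&(t<l+.02)].mean(0).round(3),X[(t>=l)&(t<l+.02),2].max().round(4))
manip.move_ptp([.60,0,.20],down(-1.66)); manip.sleep(.2)
p,d,C=look("wrist","w7.png")
for c in [(.613,-.0015),(.6272,.1173),(.6413,.2367)]:
    x,r,m=fit(C,d,c,-.12); print(x.round(4),round(r,2),m)
print(manip.get_state()["time_s"])
p,d,C=look("top","top7.png")
for q in ["censer","tin","griddle"]:
    m=nets.silhouettes(q,"top")[0]; print(q,np.median(C[m["pixels"]&(d>0)],0).round(3))
cv2.imwrite("pics/fin.png",np.hstack([cv2.imread("pics/w7.png")[:,:400],cv2.imread("pics/w6.png")[:,100:500]]))
```

```text
True
[ 0.47544556 -0.32908686  0.00479077] [-0.4 -0.3  5.6]
[ 0.397 -0.311  0.026] 0.0287
[ 0.442 -0.321  0.026] 0.0285
[ 0.487 -0.332  0.025] 0.0285
[ 0.532 -0.342  0.017] 0.0201
[ 0.578 -0.353  0.017] 0.0195
[ 0.623 -0.363  0.016] 0.0191
[ 0.6129 -0.0015  0.0737 -0.118 ] 0.26 307
[ 0.6271  0.1177  0.0738 -0.1221] 0.3 331
[ 0.6412  0.2367  0.0739 -0.1181] 0.34 385
41.3833
censer [0.42  0.491 0.075]
tin [0.633 0.456 0.047]
griddle [ 0.82 -0.02  0.01]
```

View pics/fin.png

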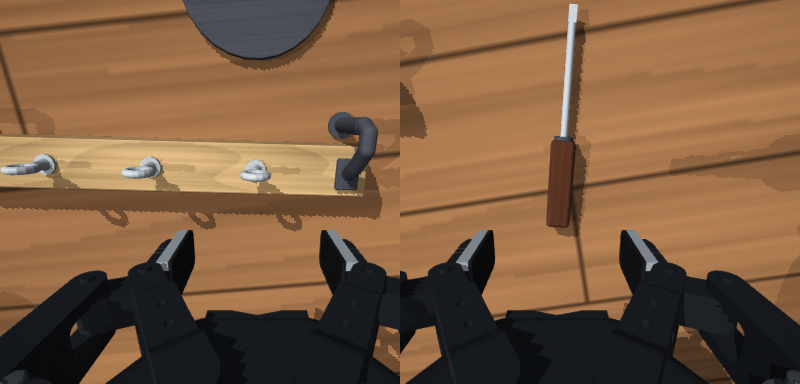

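The final view shows all three loops in line (eyes at ~(28,165), (142,168) and (255,171)) and the screwdriver lying flat at right. Handing in.

```bash
python3 -c "
from h import *
sign_off()"
```

```text
the job is handed in; nothing more can be done
```

The middle eye is screwed home and in line with the other two, and the screwdriver lies flat on the counter where it started. I handed the job in at about 41 s of the 72 s allowed.

- **Turning:** I slid the shank through the loop without contact and swung it clockwise about the loop's axis. The load stayed near 0.7 Nm while the eye turned, then climbed to 1.6 Nm at the hard stop. The stop came about where I expected it.
- **Eye alignment:** the last close wrist-camera fit puts the turned eye at yaw -0.122 rad. The other two are both at -0.118, and all three loops are at the same height. The far-off top camera disagreed after I drew the screwdriver out (-0.30 for the turned eye, -0.31 and -0.19 for the others). With only about 20 pixels per eye there, I went by the wrist camera.
- **Screwdriver:** it was set down under a light force limit, with about 5 N of contact before release. Its measured heights match those before pickup.
- **Surroundings:** the censer, tin and griddle are within 2 mm of where they first stood.

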